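Pack the gap beside a camera head and hold the side clamp tight

TASK

The camera head screwed to the fixture plate has to be pressed sideways while a colleague fixes it, but the gap between it and the clamp jaw is wider than the jaw can travel. Stand packing plates from the white stand upright and square in the middle of the gap, right down on the fixture plate, until what is left is small enough for the jaw to close; fit the loose square-bored wing handle fully down onto the clamp's square spindle, and turn it clockwise (seen from above) until you feel the jaw bite and squeeze the stack against the camera head. The clamp springs open when let go, so finish holding: the program ends with the gripper still on the handle, keeping the jaw pressed on the stack; touch neither jaw nor plates then, and leave the other things on the bench where they are.

Things in the scene. Friction and masses are not known exactly. Their poses are not given: they have to be found in the camera images.
- fixture: Aluminium plate 104 x 290 x 10 mm (x, y, z), fixed; top at z = 10 mm. Origin: centre of underside. The gap runs along its y: grey clamp housing (72 x 70 mm, top at 46 mm, brass bush on it to 50 mm) centred at y = +85 mm, camera head on the -y half. Head, jaw and spindle are centred at x = 0.
- camera_head: Aluminium camera head, 72 wide (x), 76 long (y), 36 mm high, black lens mount to 55 mm height at y = -34 mm; screwed to the fixture plate, how far along varies. Origin: bottom centre of its flat face to the gap, on the plate (10 mm above the bench). The face looks along its +y, parallel to the fixture's y. Top edge chamfered 3.5 mm.
- jaw: Steel clamp jaw, 60 wide (x), 14 thick (y), 36 mm high, top edge chamfered 3.5 mm. Origin: bottom centre of its face to the gap, at the start at y = +20 mm of the fixture, 10 mm up. Slides along the fixture's -y, at most 17 mm, against a 3 to 4 N return spring. The gap is the distance from its origin to the camera head's: 27.5 to 48 mm at the start, so it takes two or three plates.
- jaw_face (a point): The same point as the jaw's origin; its axes are those of the fixture.
- spindle (a joint): Spindle angle, 0 (jaw fully open, as at every start) to 1.16 rad, growing clockwise seen from above; one rad moves the jaw 15 mm. It turns easily (about 0.06 Nm) until the jaw meets the stack, then the torque rises steeply: 0.015 Nm per newton of squeeze.
- spindle_seat (a point): Foot of the upright square spindle, on its axis at the top of the brass bush, 50 mm above the bench, at y = +85 mm of the fixture. The spindle is 16 mm square and rises 18 mm above this point, the last 5.5 mm tapering to 12 mm. The axes lie along the sides of the square and turn with it.
- handle: Loose dark steel wing handle, 0.16 kg, upright on the bench. Origin: centre of underside. Square hub 33 mm wide, 26 high, with an 18.6 mm square bore from below (mouth 22), 20 deep, sides along its x, y. Wing bar along x at 25 to 57 mm height, 78 long, 14 thick (16 at the ends): grip across y. Fits the spindle at any quarter turn, 1.3 mm play a side (0.18 rad); underside then on the bush.
- stand: White plastic stand, 58 x 102 x 30 mm, fixed; the three plates stand upright in its slots, 34 mm apart along its y, turned as the stand is. Origin: centre of underside; slot floor 6 mm above the bench.
- plate_1: One of three alike loose steel packing plates, 0.12 kg, upright in the stand. 12 mm thick (y), 80 high; lower 40 mm is 46 wide (x), above it a tab 30 wide, tapering to 23 in the top 7 mm: grip it across x. Origin: centre of underside. Foot chamfered to 9 mm thick over the lowest 4 mm. In the gap it stands on the fixture plate (10 mm), thickness along the fixture's y. One not needed may stay in the stand.
- plate_2: One of three alike loose steel packing plates, 0.12 kg, upright in the stand. 12 mm thick (y), 80 high; lower 40 mm is 46 wide (x), above it a tab 30 wide, tapering to 23 in the top 7 mm: grip it across x. Origin: centre of underside. Foot chamfered to 9 mm thick over the lowest 4 mm. In the gap it stands on the fixture plate (10 mm), thickness along the fixture's y. One not needed may stay in the stand.
- plate_3: One of three alike loose steel packing plates, 0.12 kg, upright in the stand. 12 mm thick (y), 80 high; lower 40 mm is 46 wide (x), above it a tab 30 wide, tapering to 23 in the top 7 mm: grip it across x. Origin: centre of underside. Foot chamfered to 9 mm thick over the lowest 4 mm. In the gap it stands on the fixture plate (10 mm), thickness along the fixture's y. One not needed may stay in the stand.
- loupe: Bystander: black stand loupe, 38 mm across, 36 mm high, loose; origin at the centre of its underside.
- screwdriver: Bystander: small screwdriver lying loose, 151 x 19 x 18 mm; origin at the middle of its underside.
- vial_a: Bystander: loose screw-cap vial, 22 mm across, 58 mm high; origin at the centre of its underside.
- vial_b: Bystander: loose screw-cap vial, 22 mm across, 58 mm high; origin at the centre of its underside.
- tweezers: Bystander: steel tweezers lying loose, 119 x 14 x 8 mm; origin at the middle of its underside.

How it is judged:
By the outcome, as a careful person would: the job done as asked, in the order asked, and still so for the second after the job is handed in, while the arm keeps its last pose, push and grip.
It also fails if it takes over 72 s, if anything falls off the work surface, if the arm or the gripper's body presses on something with over 40 N, if the wrist force passes 120 N, or if a joint passes its speed limit or range.

ROBOT

A 6-joint arm with a two-finger parallel gripper is mounted at the origin on a cart in front of the work surface, level with it; the furniture and walls round the work are solid. World frame = base frame: x ahead of the robot, y to its left, z up, the work surface at z = 0. Lengths are in m, angles in degrees, forces in N, time in s.
With the tool pointing down it reaches from about 0.4 to 0.825 m from the base axis. Payload 7 kg.
Tool frame: the origin (TCP) lies on the centre line of the jaws, within the pads' length; the fingertips stand 22 mm ahead of it and the grasp point (between the pads) lies 3 mm ahead of it; z points along the fingers, y is the line along which they close (so a half turn about z gives the same grasp; the last joint's range is limited). The gripper opens to 88 mm and grips with 3 to 60 N. Pads are 19 mm wide; open, the fingers measure 130 mm over their backs; the gripper's body (78 mm by 193 mm) begins 47 mm behind the grasp point.
Start: joints at [-55.8, 20.546, 0.682, 0, -70.136, -16.507], TCP at [0.205, -0.643, 0.249] pointing down, gripper open.
Joint ranges: [-176.03, 176.03], [-82.01, 121.73], [-58.28, 71.71], [-173.87, 95.51], [-174.79, -0.11], [-173.66, 173.66]. Speed limits (degrees/s): [136.94, 136.94, 172.46, 180, 180, 180].

INTERFACE

Orientations are given as [roll, pitch, yaw] about the fixed x, y, z axes, in that order (R = Rz(yaw) Ry(pitch) Rx(roll)).
In Python, from plant import get_state, cams, r gives the robot as it stands.
- The arm moves only by the tool apply_moves, never from a script. Its argument "targets" is a list of rows, each an object with "dp": the shift along the world's x, y, z in m, a list of three; "yaw": the turn about the world's z in degrees. In form: [{"dp": [x, y, z], "yaw": yaw}, ...]. A call has 1 to 20 rows; each row is the pose to reach, as a shift and turn from the pose commanded when the call began; what a row does not reach only later rows make up. A row lasts 1/12 s, in which the tool goes at most 41.7 mm and 7.16 degrees, less where a joint would pass 70% of its speed; a pose out of reach is approached as far as the arm can. A call with a gripper value outside its range is refused whole. "grip" is the gripper command: -1 is fully open, 1 is shut, values between are in proportion, set as the call begins (left out, the last holds). The fingers move at their own pace and stop on an object; "squeeze" is the grip in N (left out, the last holds). Time passes only in rows, so rows that repeat a pose let the fingers close. It gives the time, the measured TCP pose, the force, the opening and the grip force at its end, in the units of the state.
- get_state(): the state, without advancing time (a new reading comes with each control period).
- cams.capture(name): name is "scene" or "top" or "wrist"; returns a dict with "image" (480x640x3 uint8, red, green, blue), "range_z" (480x640 float32, m along the optical axis (not along the pixel's ray), 0 where there is no reading), "fx", "fy", "cx", "cy" (pixels), "R" (3x3) and "t" (3): a world point X has camera coordinates R X + t; the wrist camera has in their place "T_tool_cam" (4x4, takes a point from camera to tool coordinates, whose origin is the TCP and whose axes are the flange's). Camera axes: x right, y down, z forward; pixel columns grow to the right and rows downward; lengths in m; the calibration is good to about 2 mm. A picture is of the moment at which its call begins: read the wrist's pose just before it.
- r.close_job(): hands the job in; it is judged then, once.
The state is a dict: "time_s": time; "joints": joint angles; "qd": joint speeds; "joint_torque": joint torques, N m; "tcp_pos": TCP position; "eef_rot": TCP orientation; "contact_force": force on the tool from outside, world axes, zero at the start; "moment": the same for the moment, N m; "gripper_width": finger opening in m; "gripper_force": force on a finger pad.
Only numpy, scipy, OpenCV 4.12 (cv2) and the standard library are available. Lean on these libraries where they do the work, as an engineer would, in place of code of your own. Each camera call takes 0.05 s, during which the arm holds its last target. There are 200 camera calls.

## Working session

There is one attempt and no reset: what is moved stays moved. The work goes in short steps, Python scripts to look and compute and a tool call to move; the robot and the scene stay as the last step left them, time stands still between calls to the robot, and variables do not carry over. Pictures are saved under pics/ and viewed, at most 10 in all, crops included, and the job is handed in when it is done.

Besides the shell and the picture viewer there is one more tool, called as name([rows], argument=value, ...), one row to a line, values as JSON. apply_moves: Moves the arm, as the interface text tells. Its arguments: {"type":"object","properties":{"targets":{"type":"array","items":{"type":"object","properties":{"dp":{"type":"array","items":{"type":"number"}},"yaw":{"type":"number"}}}},"grip":{"type":"number"},"squeeze":{"type":"number"}},"required":["targets"]}

```bash
ls && mkdir -p pics
cat > h.py <<'E'
import numpy as np, cv2
from plant import get_state, cams, r
def cap(name):
    s=get_state(); c=cams.capture(name); c['s']=s
    if name=='wrist':
        from scipy.spatial.transform import Rotation as Ro
        T=np.eye(4); T[:3,:3]=Ro.from_euler('xyz',s['eef_rot'],degrees=True).as_matrix(); T[:3,3]=s['tcp_pos']
        W=T@np.array(c['T_tool_cam'])
        c['Rw'],c['o']=W[:3,:3],W[:3,3]
    else:
        R,t=np.array(c['R']),np.array(c['t']); c['Rw'],c['o']=R.T,-R.T@t
    return c
def cloud(c):
    z=c['range_z']; v,u=np.mgrid[:480,:640]
    p=np.stack([(u-c['cx'])/c['fx']*z,(v-c['cy'])/c['fy']*z,z],-1)@c['Rw'].T+c['o']
    p[z==0]=np.nan
    return p
def ray(c,u,v,h):
    d=c['Rw']@np.array([(u-c['cx'])/c['fx'],(v-c['cy'])/c['fy'],1.]); return c['o']+d*(h-c['o'][2])/d[2]
def save(n,c): cv2.imwrite('pics/'+n+'.png',cv2.cvtColor(c['image'],cv2.COLOR_RGB2BGR))
E
python3 - <<'E'
from h import *
print(get_state())
for n in('scene','top'):
    c=cap(n);save(n,c);print(n,c['o'],c['Rw'][:,2],c['fx']);np.savez(n,**{k:c[k] for k in('image','range_z')})
E
```

```text
pics
{'time_s': 0.0, 'joints': array([-5.58002757e+01,  2.05905909e+01,  6.33549939e-01, -1.91799869e-02,
       -7.01378950e+01, -1.65073232e+01]), 'qd': array([ 0.00678462,  0.04194767, -0.08324651, -0.02036962,  0.08555075,
       -0.09085968]), 'joint_torque': array([-2.50326171e-03, -5.82717633e+01,  2.93052560e+01,  6.99668258e+00,
        6.67315442e-03, -2.11327315e-04]), 'tcp_pos': array([ 0.20496831, -0.64263831,  0.24763347]), 'eef_rot': array([ 1.79903854e+02, -9.69003224e-03, -1.62314122e+02]), 'contact_force': array([ 0.01780791, -0.1545989 , -0.48460664]), 'moment': array([-0.04305543, -0.00086032,  0.04724482]), 'gripper_force': 0.0, 'gripper_width': 0.08742993153752406}
scene [-0.10971786  0.76894255  0.51753506] [ 0.61866683 -0.66808206 -0.41342195] 490.015222060836
top [0.40208758 0.01711253 1.08724742] [ 0.1608297   0.00400902 -0.98697403] 481.88398248883254
```

View pics/top.png

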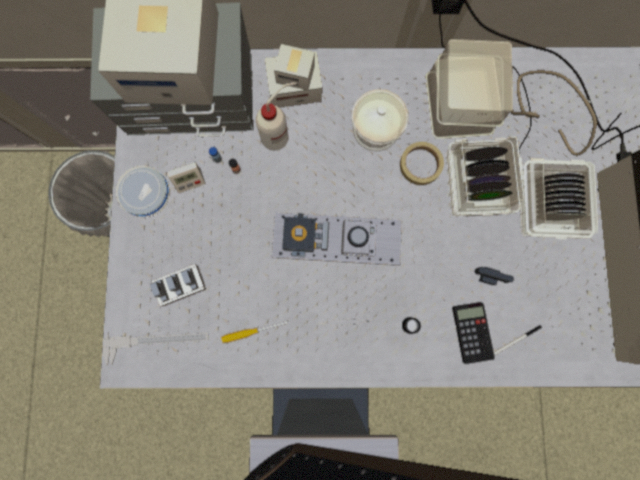

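View pics/scene.png

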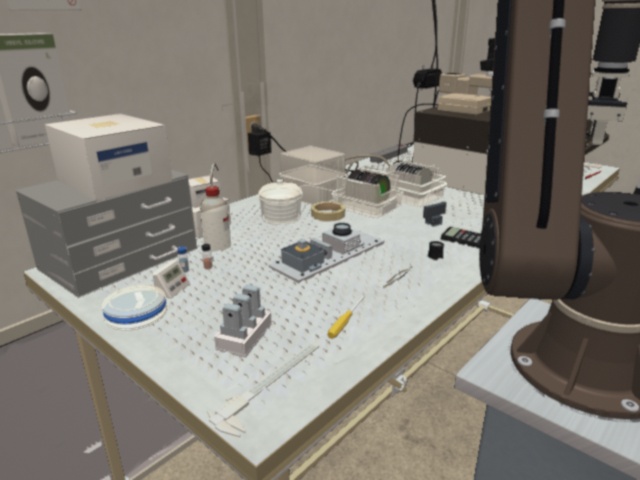

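The top view shows the stand at (178,285), clamp housing at (300,233), camera head at (358,237) and handle at (493,274). The scene view agrees with this, and the tweezers are at (398,275) there.

Run:
```python
from h import *
c=cap('top');P=cloud(c)
for n,(u,v),h in [('stand',(178,285),.03),('house',(300,233),.05),('head',(358,237),.055),('handle',(493,274),.05),('loupe',(411,325),.036),('va',(214,154),.058),('vb',(234,165),.058),('fxL',(275,240),.01),('fxR',(401,242),.01),('fx c1',(277,214),.01),('c2',(403,220),.01)]:
    print(n,ray(c,u,v,h).round(3),P[v,u].round(3))
# blobs above bench
H=P[...,2]
for n,(u0,u1,v0,v1),lo in [('stand',(140,215,255,315),.04),('stand',(140,215,255,315),.02),('handle',(465,520,255,295),.03),('handle',(465,520,255,295),.012),('fix',(260,410,205,272),.03)]:
    Q=P[v0:v1,u0:u1].reshape(-1,3);Q=Q[Q[:,2]>lo]
    rc=cv2.minAreaRect((Q[:,:2]*1000).astype(np.float32));print(n,lo,len(Q),np.round(rc[0],1),np.round(rc[1],1),round(rc[2],1),Q[:,2].max().round(3))
```

```text
stand [0.473 0.318 0.03 ] [0.472 0.314 0.046]
house [0.585 0.05  0.05 ] [0.581 0.05  0.069]
head [ 0.575 -0.076  0.055] [ 0.574 -0.075  0.059]
handle [ 0.494 -0.365  0.05 ] [ 0.493 -0.363  0.057]
loupe [ 0.386 -0.188  0.036] [ 0.386 -0.188  0.032]
va [0.763 0.242 0.058] [0.763 0.242 0.058]
vb [0.737 0.197 0.058] [0.738 0.197 0.057]
fxL [0.576 0.108 0.01 ] [0.577 0.109 0.005]
fxR [ 0.57  -0.177  0.01 ] [ 0.572 -0.178  0.002]
fx c1 [0.636 0.104 0.01 ] [0.637 0.105 0.006]
c2 [ 0.621 -0.183  0.01 ] [ 0.623 -0.185 -0.001]
stand 0.04 621 [473.5 320. ] [46. 82.] 21.5 0.09
stand 0.02 1308 [474.3 319.5] [ 59.7 102.3] 21.7 0.09
handle 0.03 316 [ 492.5 -368.4] [76.8 15.6] 73.0 0.061
handle 0.012 444 [ 492.4 -368.3] [76.7 33.5] 74.8 0.061
fix 0.03 2312 [585.  -11.9] [200.5  84.1] 85.5 0.071
```

apply_moves([
  {"dp":[0.28,0.27,0.05],"yaw":56},
  {"dp":[0.28,0.27,0.05],"yaw":56},
  {"dp":[0.28,0.27,0.05],"yaw":56},
  {"dp":[0.28,0.27,0.05],"yaw":56},
  {"dp":[0.28,0.27,0.05],"yaw":56},
  {"dp":[0.28,0.27,0.05],"yaw":56},
  {"dp":[0.28,0.27,0.05],"yaw":56},
  {"dp":[0.28,0.27,0.05],"yaw":56},
  {"dp":[0.28,0.27,0.05],"yaw":56},
  {"dp":[0.28,0.27,0.05],"yaw":56},
  {"dp":[0.28,0.27,0.05],"yaw":56},
  {"dp":[0.28,0.27,0.05],"yaw":56},
  {"dp":[0.28,0.27,0.05],"yaw":56},
], grip=-1)

```text
time_s: 1.23
tcp_pos: [0.4848, -0.373, 0.2982]
eef_rot: [180.0, 0.0, -106.3]
contact_force: [-1.0, -0.5, 0.7]
gripper_width: 0.0879
gripper_force: 0.0
```

Run:
```python
from h import *
c=cap('wrist');print(c['s']['tcp_pos'],c['s']['eef_rot'],np.round(c['T_tool_cam'],3),c['fx']);save('w1',c);P=cloud(c)
m=np.isfinite(P[...,2])&(np.hypot(P[...,0]-.49,P[...,1]+.368)<.06)
for lo in(.035,.045,.015):
    Q=P[m&(P[...,2]>lo)&(P[...,2]<.07)]
    if len(Q)>20:
        rc=cv2.minAreaRect((Q[:,:2]*1000).astype(np.float32));print(lo,len(Q),np.round(rc,1) if 0 else rc,np.median(Q[:,2]),np.percentile(Q[:,2],97))
```

```text
[ 0.48477461 -0.37304564  0.29819213] [ 1.79955360e+02  5.81702982e-03 -1.06293197e+02] [[ 0.    -0.97  -0.244  0.065]
 [ 1.     0.    -0.     0.001]
 [ 0.    -0.244  0.97  -0.135]
 [ 0.     0.     0.     1.   ]] 356.4652390521751
0.035 910 ((493.4000549316406, -370.1360778808594), (77.11768341064453, 14.8157377243042), 73.09494018554688) 0.056076748283968275 0.05788603538092307
0.045 898 ((493.4000549316406, -370.1360778808594), (77.11768341064453, 14.8157377243042), 73.09494018554688) 0.056087237598218403 0.05789451313757598
0.015 1357 ((478.4076843261719, -373.1834716796875), (76.51411437988281, 69.53819274902344), 10.917807579040527) 0.05534461541287117 0.0576273279992935
```

apply_moves([
  {"dp":[0.09,0.4,0],"yaw":13},
  {"dp":[0.09,0.4,0],"yaw":13},
  {"dp":[0.09,0.4,0],"yaw":13},
  {"dp":[0.09,0.4,0],"yaw":13},
  {"dp":[0.09,0.4,0],"yaw":13},
  {"dp":[0.09,0.4,0],"yaw":13},
  {"dp":[0.09,0.4,0],"yaw":13},
  {"dp":[0.09,0.4,0],"yaw":13},
  {"dp":[0.09,0.4,0],"yaw":13},
  {"dp":[0.09,0.4,0],"yaw":13},
  {"dp":[0.09,0.4,0],"yaw":13},
  {"dp":[0.09,0.4,0],"yaw":13},
  {"dp":[0.09,0.4,0],"yaw":13},
])

```text
time_s: 2.37
tcp_pos: [0.5749, 0.0261, 0.2983]
eef_rot: [180.0, -0.0, -93.3]
contact_force: [0.0, 0.9, 0.3]
gripper_width: 0.0879
gripper_force: 0.0
```

Run:
```python
from h import *
c=cap('wrist');print(c['s']['tcp_pos'],c['s']['eef_rot']);save('w2',c);P=cloud(c)
np.save('P2',P)
def rect(m,n):
    Q=P[m]; 
    if len(Q)<20: print(n,'few');return
    rc=cv2.minAreaRect((Q[:,:2]*1000).astype(np.float32));print(n,len(Q),np.round(rc[0],1),np.round(rc[1],1),round(rc[2],2),'z',np.median(Q[:,2]).round(4))
X,Y,Z=P[...,0],P[...,1],P[...,2]
near=(abs(X-.58)<.06)
rect(near&(Z>.0405)&(Z<.05)&(Y<-.03)&(Y>-.16),'headtop')
rect(near&(Z>.0435)&(Z<.049)&(Y<-.005)&(Y>-.032),'jawtop')
rect(near&(Z>.0405)&(Z<.052)&(Y>0.008)&(Y<.11),'housetop')
rect(near&(Z>.060)&(Y>0.02)&(Y<.09),'spindle')
for x in(.57,.58,.59):
    print([ (round(y,3),round(float(np.nanmedian(Z[(abs(X-x)<.004)&(abs(Y-y)<.0011)])),3)) for y in np.arange(-.08,.02,.002)])
```

```text
[0.57486016 0.02605178 0.29832665] [ 1.79965296e+02 -1.88355219e-02 -9.33438871e+01]
headtop 2373 [577.9 -72.6] [59.5 72. ] 86.67 z 0.0448
jawtop 175 [582.1  -6.9] [ 5.4 57.3] 86.77 z 0.0444
housetop 3659 [586.1  53.1] [70.2 72. ] 86.28 z 0.0453
spindle 7192 [571.5  41.1] [ 42.2 103. ] 90.0 z 0.3491
[(np.float64(-0.08), 0.059), (np.float64(-0.078), 0.058), (np.float64(-0.076), 0.058), (np.float64(-0.074), 0.059), (np.float64(-0.072), 0.058), (np.float64(-0.07), 0.059), (np.float64(-0.068), 0.059), (np.float64(-0.066), 0.059), (np.float64(-0.064), 0.058), (np.float64(-0.062), 0.058), (np.float64(-0.06), 0.061), (np.float64(-0.058), 0.063), (np.float64(-0.056), 0.052), (np.float64(-0.054), 0.05), (np.float64(-0.052), 0.045), (np.float64(-0.05), 0.045), (np.float64(-0.048), 0.045), (np.float64(-0.046), 0.044), (np.float64(-0.044), 0.043), (np.float64(-0.042), 0.032), (np.float64(-0.04), 0.009), (np.float64(-0.038), 0.009), (np.float64(-0.036), 0.009), (np.float64(-0.034), 0.009), (np.float64(-0.032), 0.009), (np.float64(-0.03), 0.009), (np.float64(-0.028), 0.009), (np.float64(-0.026), 0
[... 2777 characters left out ...]
loat64(-0.03), 0.009), (np.float64(-0.028), 0.009), (np.float64(-0.026), 0.01), (np.float64(-0.024), 0.009), (np.float64(-0.022), 0.009), (np.float64(-0.02), 0.009), (np.float64(-0.018), 0.009), (np.float64(-0.016), 0.009), (np.float64(-0.014), 0.009), (np.float64(-0.012), 0.027), (np.float64(-0.01), 0.043), (np.float64(-0.008), 0.044), (np.float64(-0.006), 0.357), (np.float64(-0.004), 0.358), (np.float64(-0.002), 0.359), (np.float64(0.0), 0.383), (np.float64(0.002), 0.387), (np.float64(0.004), 0.393), (np.float64(0.006), 0.01), (np.float64(0.008), 0.01), (np.float64(0.01), 0.032), (np.float64(0.012), 0.022), (np.float64(0.014), 0.032), (np.float64(0.016), 0.033), (np.float64(0.018), 0.036)]
```

View pics/w2.png

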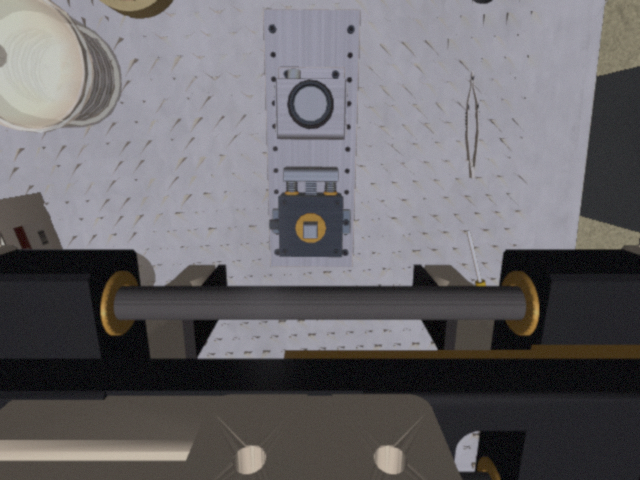

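The fixture is turned about -3.4°, with the housing at image (310,225), the jaw at (310,172) and the head edge at (310,136). The gap is about 30.5 mm, so it takes two plates. The stand is next.

apply_moves([
  {"dp":[-0.12,0.35,0],"yaw":25},
  {"dp":[-0.12,0.35,0],"yaw":25},
  {"dp":[-0.12,0.35,0],"yaw":25},
  {"dp":[-0.12,0.35,0],"yaw":25},
  {"dp":[-0.12,0.35,0],"yaw":25},
  {"dp":[-0.12,0.35,0],"yaw":25},
  {"dp":[-0.12,0.35,0],"yaw":25},
  {"dp":[-0.12,0.35,0],"yaw":25},
  {"dp":[-0.12,0.35,0],"yaw":25},
  {"dp":[-0.12,0.35,0],"yaw":25},
  {"dp":[-0.12,0.35,0],"yaw":25},
  {"dp":[-0.12,0.35,0],"yaw":25},
])

```text
time_s: 3.42
tcp_pos: [0.4557, 0.3758, 0.2985]
eef_rot: [180.0, -0.0, -68.4]
contact_force: [0.3, -1.0, 0.3]
gripper_width: 0.0875
gripper_force: 0.0
```

Run:
```python
from h import *
def rect(P,m,n):
    Q=P[m]
    rc=cv2.minAreaRect((Q[:,:2]*1000).astype(np.float32));print(n,len(Q),np.round(rc[0],1),np.round(rc[1],1),round(rc[2],2),'z',np.median(Q[:,2]).round(4))
P=np.load('P2.npy');Z=P[...,2];m=(Z>.06)&(Z<.075)&(P[...,1]>.02)&(P[...,1]<.09)&(abs(P[...,0]-.586)<.03);rect(P,m,'spindle')
print(P[m].mean(0))
c=cap('wrist');print(c['s']['tcp_pos'],c['s']['eef_rot']);save('w3',c);P=cloud(c);np.save('P3',P);Z=P[...,2]
near=np.hypot(P[...,0]-.474,P[...,1]-.32)<.075
rect(P,near&(Z>.02)&(Z<.035),'stand')
m=(near&(Z>.078)&(Z<.1)).astype(np.uint8)
n,l,st,_=cv2.connectedComponentsWithStats(m)
for i in range(1,n):
    if st[i,4]>30: rect(P,l==i,'plate top')
m=(near&(Z>.05)&(Z<.1)).astype(np.uint8)
n,l,st,_=cv2.connectedComponentsWithStats(m)
for i in range(1,n):
    if st[i,4]>30: rect(P,l==i,'plate tab')
```

```text
spindle 219 [586.   52.7] [15.4 15.1] 86.02 z 0.0665
[0.58595546 0.05187824 0.06584236]
[0.45565331 0.3757526  0.29850933] [ 1.79985895e+02 -1.85547223e-02 -6.83688915e+01]
stand 3043 [475.4 320.7] [ 58.4 101.6] 21.48 z 0.029
plate top 438 [488.1 288.6] [29.5 12. ] 21.62 z 0.0848
plate top 394 [475.8 320.6] [29.2 11.3] 21.64 z 0.0847
plate top 384 [462.9 351.7] [28.9 12.1] 21.49 z 0.0847
plate tab 503 [488.  288.7] [29.5 12.2] 21.62 z 0.0846
plate tab 398 [475.9 320.6] [29.2 11.3] 21.64 z 0.0847
plate tab 444 [463.1 351.6] [29.2 12.3] 21.49 z 0.0845
```

View pics/w3.png

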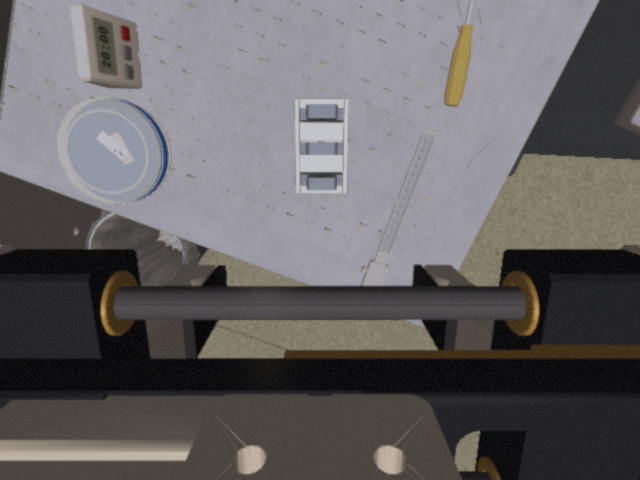

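Plate tops are at (322,112), (322,148) and (322,184) in the image, 34 mm apart, and the stand is turned 21.6°. I'll take the nearest plate first.

apply_moves([
  {"dp":[0.033,-0.088,0],"yaw":0},
  {"dp":[0.033,-0.088,-0.02],"yaw":0},
  {"dp":[0.033,-0.088,-0.05],"yaw":0},
  {"dp":[0.033,-0.088,-0.08],"yaw":0},
  {"dp":[0.033,-0.088,-0.11],"yaw":0},
  {"dp":[0.033,-0.088,-0.14],"yaw":0},
  {"dp":[0.033,-0.088,-0.17],"yaw":0},
  {"dp":[0.033,-0.088,-0.2],"yaw":0},
  {"dp":[0.033,-0.088,-0.226],"yaw":0},
  {"dp":[0.033,-0.088,-0.226],"yaw":0},
  {"dp":[0.033,-0.088,-0.226],"yaw":0},
])

```text
time_s: 4.38
tcp_pos: [0.4883, 0.287, 0.0722]
eef_rot: [179.9, -0.1, -68.4]
contact_force: [-1.2, -0.4, 0.7]
gripper_width: 0.0878
gripper_force: 0.0
```

apply_moves([
  {"dp":[0,0,0],"yaw":0},
  {"dp":[0,0,0],"yaw":0},
  {"dp":[0,0,0],"yaw":0},
  {"dp":[0,0,0],"yaw":0},
  {"dp":[0,0,0],"yaw":0},
  {"dp":[0,0,0],"yaw":0},
], grip=1, squeeze=25)

```text
time_s: 4.88
tcp_pos: [0.4882, 0.2892, 0.0732]
eef_rot: [-179.9, 0.0, -68.3]
contact_force: [-0.6, 0.3, 0.4]
gripper_width: 0.0533
gripper_force: 0.0
```

apply_moves([
  {"dp":[0,0,0],"yaw":0},
  {"dp":[0,0,0],"yaw":0},
  {"dp":[0,0,0],"yaw":0},
  {"dp":[0,0,0],"yaw":0},
  {"dp":[0,0,0],"yaw":0},
  {"dp":[0,0,0],"yaw":0},
])

```text
time_s: 5.38
tcp_pos: [0.488, 0.2889, 0.0725]
eef_rot: [180.0, -0.0, -68.3]
contact_force: [0.3, -0.2, 0.4]
gripper_width: 0.03
gripper_force: 25.0
```

apply_moves([
  {"dp":[0,0,0.03],"yaw":0},
  {"dp":[0,0,0.07],"yaw":0},
  {"dp":[0.005,-0.02,0.11],"yaw":-4},
  {"dp":[0.015,-0.055,0.11],"yaw":-8},
  {"dp":[0.03,-0.09,0.11],"yaw":-12},
  {"dp":[0.04,-0.13,0.11],"yaw":-16},
  {"dp":[0.05,-0.17,0.11],"yaw":-20},
  {"dp":[0.06,-0.21,0.11],"yaw":-23},
  {"dp":[0.075,-0.25,0.11],"yaw":-25.1},
  {"dp":[0.085,-0.285,0.11],"yaw":-25.1},
  {"dp":[0.093,-0.31,0.11],"yaw":-25.1},
  {"dp":[0.093,-0.322,0.11],"yaw":-25.1},
  {"dp":[0.093,-0.322,0.1],"yaw":-25.1},
  {"dp":[0.093,-0.322,0.08],"yaw":-25.1},
  {"dp":[0.093,-0.322,0.06],"yaw":-25.1},
  {"dp":[0.093,-0.322,0.06],"yaw":-25.1},
  {"dp":[0.093,-0.322,0.06],"yaw":-25.1},
])

```text
time_s: 6.8
tcp_pos: [0.5801, -0.0326, 0.1315]
eef_rot: [179.8, -0.1, -93.4]
contact_force: [-0.7, -0.4, -0.7]
gripper_width: 0.0298
gripper_force: 25.0
```

Run:
```python
from h import *
c=cap('wrist');print(c['s']['tcp_pos'],c['s']['eef_rot']);save('w4',c);P=cloud(c);X,Y,Z=P[...,0],P[...,1],P[...,2]
b=(Z>.1)&(Z<.16)&(np.hypot(X-.581,Y+.033)<.03)
Q=P[b&(Z>.12)]
if len(Q)>20: print(cv2.minAreaRect((Q[:,:2]*1000).astype(np.float32)),np.median(Q[:,2]))
```

```text
[ 0.58006018 -0.0325511   0.13146313] [ 1.79829444e+02 -5.29497386e-02 -9.33656951e+01]
((581.05859375, -32.78706359863281), (21.789133071899414, 56.58351516723633), 86.64785766601562) 0.14276315746676005
```

View pics/w4.png

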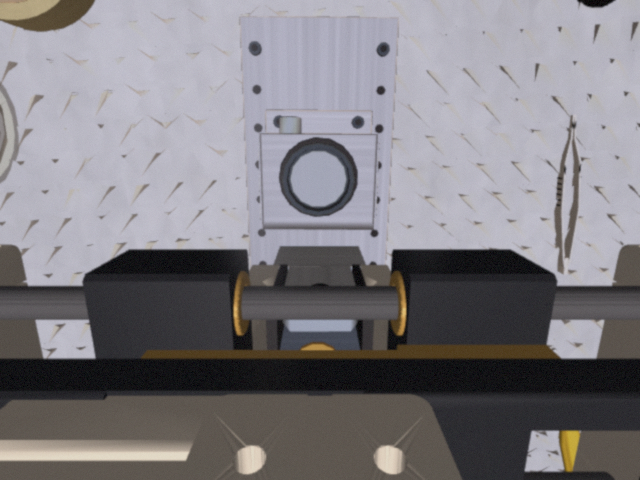

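The plate hangs square above the gap, with the head's edge at row 228 in the picture. I'll lower it now.

apply_moves([
  {"dp":[0,0,-0.02],"yaw":0},
  {"dp":[0,0,-0.035],"yaw":0},
  {"dp":[0,0,-0.045],"yaw":0},
  {"dp":[0,0,-0.051],"yaw":0},
  {"dp":[0,0,-0.054],"yaw":0},
  {"dp":[0,0,-0.055],"yaw":0},
  {"dp":[0,0,-0.055],"yaw":0},
])

```text
time_s: 7.43
tcp_pos: [0.5816, -0.0329, 0.0781]
eef_rot: [-180.0, 0.0, -93.4]
contact_force: [-0.5, 0.1, -0.2]
gripper_width: 0.0292
gripper_force: 25.0
```

apply_moves([
  {"dp":[0,-0.001,0],"yaw":0},
  {"dp":[0,-0.002,0],"yaw":0},
  {"dp":[0,-0.002,0],"yaw":0},
  {"dp":[0,-0.002,0],"yaw":0},
])

```text
time_s: 7.77
tcp_pos: [0.5813, -0.0351, 0.0779]
eef_rot: [-180.0, 0.0, -93.4]
contact_force: [-0.7, -0.8, -2.1]
gripper_width: 0.0297
gripper_force: 25.0
```

apply_moves([
  {"dp":[0,-0.0005,0],"yaw":0},
  {"dp":[0,-0.001,0],"yaw":0},
  {"dp":[0,-0.001,0],"yaw":0},
])

```text
time_s: 8.02
tcp_pos: [0.5812, -0.0359, 0.0776]
eef_rot: [-180.0, 0.0, -93.4]
contact_force: [0.7, 1.3, -0.5]
gripper_width: 0.0295
gripper_force: 25.0
```

apply_moves([
  {"dp":[0,-0.0005,0],"yaw":0},
  {"dp":[0,-0.001,0],"yaw":0},
  {"dp":[0,-0.001,0],"yaw":0},
])

```text
time_s: 8.27
tcp_pos: [0.5813, -0.0363, 0.0776]
eef_rot: [-180.0, 0.1, -93.4]
contact_force: [-0.8, 4.4, 1.1]
gripper_width: 0.0298
gripper_force: 25.0
```

apply_moves([
  {"dp":[0,0.0008,0],"yaw":0},
  {"dp":[0,0.0008,-0.001],"yaw":0},
  {"dp":[0,0.0008,-0.002],"yaw":0},
  {"dp":[0,0.0008,-0.002],"yaw":0},
])

```text
time_s: 8.6
tcp_pos: [0.5816, -0.0362, 0.0766]
eef_rot: [-179.9, -0.0, -93.4]
contact_force: [-1.2, 2.9, 8.6]
gripper_width: 0.0299
gripper_force: 25.0
```

apply_moves([
  {"dp":[0,0,0.0005],"yaw":0},
  {"dp":[0,0,0.0005],"yaw":0},
  {"dp":[0,0,0.0005],"yaw":0},
  {"dp":[0,0,0.0005],"yaw":0},
  {"dp":[0,0,0.02],"yaw":0},
  {"dp":[0,0,0.05],"yaw":0},
  {"dp":[0,0,0.09],"yaw":0},
  {"dp":[0,0,0.11],"yaw":0},
  {"dp":[0,0,0.11],"yaw":0},
  {"dp":[0,0,0.11],"yaw":0},
], grip=-0.15)

```text
time_s: 9.43
tcp_pos: [0.5817, -0.0362, 0.187]
eef_rot: [-179.8, 0.1, -93.4]
contact_force: [0.1, -0.2, -0.8]
gripper_width: 0.0504
gripper_force: 0.0
```

Run:
```python
from h import *
c=cap('wrist');print(c['s']['tcp_pos'],c['s']['contact_force']);save('w5',c);P=cloud(c);X,Y,Z=P[...,0],P[...,1],P[...,2]
Q=P[(Z>.075)&(Z<.1)&(np.hypot(X-.581,Y+.036)<.03)]
if len(Q)>20: print(len(Q),cv2.minAreaRect((Q[:,:2]*1000).astype(np.float32)),np.median(Q[:,2]))
```

```text
[ 0.58173146 -0.03619674  0.18699946] [ 0.05879891 -0.19441126 -0.77740513]
930 ((581.286865234375, -36.41374969482422), (12.583868980407715, 29.550024032592773), 86.00137329101562) 0.08863430669703813
```

apply_moves([
  {"dp":[-0.01,0.035,0],"yaw":4},
  {"dp":[-0.0213,0.072,0],"yaw":8},
  {"dp":[-0.032,0.108,0],"yaw":12},
  {"dp":[-0.0426,0.144,0],"yaw":16},
  {"dp":[-0.0533,0.18,0],"yaw":20},
  {"dp":[-0.064,0.216,0],"yaw":25},
  {"dp":[-0.0746,0.252,0],"yaw":25},
  {"dp":[-0.085,0.288,0],"yaw":25},
  {"dp":[-0.096,0.324,0],"yaw":25},
  {"dp":[-0.1065,0.36,0],"yaw":25},
  {"dp":[-0.1065,0.36,-0.01],"yaw":25},
  {"dp":[-0.1065,0.36,-0.04],"yaw":25},
  {"dp":[-0.1065,0.36,-0.07],"yaw":25},
  {"dp":[-0.1065,0.36,-0.095],"yaw":25},
  {"dp":[-0.1065,0.36,-0.113],"yaw":25},
  {"dp":[-0.1065,0.36,-0.113],"yaw":25},
  {"dp":[-0.1065,0.36,-0.113],"yaw":25},
])

```text
time_s: 10.9
tcp_pos: [0.4739, 0.3226, 0.0708]
eef_rot: [179.8, -0.1, -68.4]
contact_force: [1.3, 0.7, 0.2]
gripper_width: 0.0503
gripper_force: 0.0
```

apply_moves([
  {"dp":[0,0,0],"yaw":0},
  {"dp":[0,0,0],"yaw":0},
  {"dp":[0,0,0],"yaw":0},
  {"dp":[0,0,0],"yaw":0},
  {"dp":[0,0,0],"yaw":0},
  {"dp":[0,0,0],"yaw":0},
], grip=1, squeeze=25)

```text
time_s: 11.4
tcp_pos: [0.4749, 0.324, 0.0735]
eef_rot: [-179.9, 0.0, -68.4]
contact_force: [-2.5, -0.5, 6.3]
gripper_width: 0.0297
gripper_force: 25.0
```

apply_moves([
  {"dp":[0,0,0.03],"yaw":0},
  {"dp":[0,0,0.07],"yaw":0},
  {"dp":[0.006,-0.02,0.11],"yaw":-4},
  {"dp":[0.017,-0.055,0.12],"yaw":-8},
  {"dp":[0.028,-0.09,0.12],"yaw":-12},
  {"dp":[0.041,-0.13,0.12],"yaw":-16},
  {"dp":[0.0535,-0.17,0.12],"yaw":-20},
  {"dp":[0.066,-0.21,0.12],"yaw":-23},
  {"dp":[0.079,-0.25,0.12],"yaw":-25},
  {"dp":[0.091,-0.29,0.12],"yaw":-25},
  {"dp":[0.104,-0.33,0.12],"yaw":-25},
  {"dp":[0.1075,-0.3415,0.12],"yaw":-25},
  {"dp":[0.1075,-0.3415,0.1],"yaw":-25},
  {"dp":[0.1075,-0.3415,0.08],"yaw":-25},
  {"dp":[0.1075,-0.3415,0.06],"yaw":-25},
  {"dp":[0.1075,-0.3415,0.06],"yaw":-25},
  {"dp":[0.1075,-0.3415,0.06],"yaw":-25},
  {"dp":[0.1075,-0.3415,0.06],"yaw":-25},
])

```text
time_s: 12.9
tcp_pos: [0.5827, -0.0176, 0.1336]
eef_rot: [-179.9, -0.0, -93.4]
contact_force: [0.4, 0.2, -0.3]
gripper_width: 0.03
gripper_force: 25.0
```

Run:
```python
from h import *
c=cap('scene');s=c['s'];print(s['tcp_pos'],s['eef_rot'],s['contact_force'])
im=c['image'][200:300,240:400];cv2.imwrite('pics/s6.png',cv2.cvtColor(cv2.resize(im,None,fx=5,fy=5,interpolation=cv2.INTER_CUBIC),cv2.COLOR_RGB2BGR))
```

```text
[ 0.58270997 -0.01763108  0.13356312] [-1.79945024e+02 -7.05450216e-03 -9.33761694e+01] [ 0.40398604  0.17069325 -0.29278323]
```

View pics/s6.png

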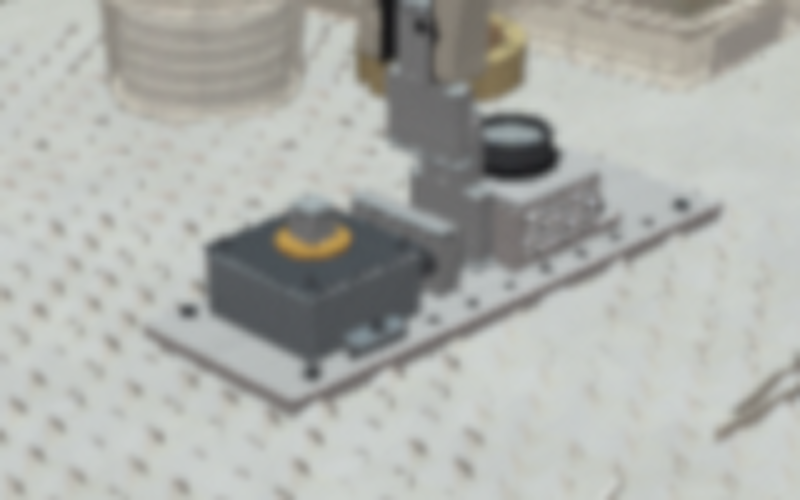

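Plate 1 stands against the head at about (445,210), and plate 2 hangs upright above the gap at (430,120). Lowering plate 2.

apply_moves([
  {"dp":[-0.0005,0,-0.015],"yaw":0},
  {"dp":[-0.0005,0,-0.028],"yaw":0},
  {"dp":[-0.0005,0,-0.038],"yaw":0},
  {"dp":[-0.0005,0,-0.045],"yaw":0},
  {"dp":[-0.0005,0,-0.05],"yaw":0},
  {"dp":[-0.0005,0,-0.053],"yaw":0},
  {"dp":[-0.0005,0,-0.053],"yaw":0},
  {"dp":[-0.0005,0,-0.053],"yaw":0},
])

```text
time_s: 13.62
tcp_pos: [0.5819, -0.0177, 0.0799]
eef_rot: [-180.0, -0.0, -93.4]
contact_force: [-1.0, 0.3, -0.6]
gripper_width: 0.0296
gripper_force: 25.0
```

apply_moves([
  {"dp":[0,-0.001,0],"yaw":0},
  {"dp":[0,-0.002,0],"yaw":0},
  {"dp":[0,-0.002,0],"yaw":0},
  {"dp":[0,-0.002,0],"yaw":0},
])

```text
time_s: 13.95
tcp_pos: [0.5817, -0.0198, 0.0798]
eef_rot: [-180.0, 0.0, -93.4]
contact_force: [-0.3, 1.2, -1.9]
gripper_width: 0.0293
gripper_force: 25.0
```

Now the last millimetre, then the floor.

apply_moves([
  {"dp":[0,0,-0.001],"yaw":0},
  {"dp":[0,0,-0.002],"yaw":0},
  {"dp":[0,0,-0.003],"yaw":0},
  {"dp":[0,0,-0.0035],"yaw":0},
  {"dp":[0,0,-0.0035],"yaw":0},
])

```text
time_s: 14.37
tcp_pos: [0.582, -0.0198, 0.0776]
eef_rot: [-179.9, -0.0, -93.4]
contact_force: [-3.7, -0.1, 12.6]
gripper_width: 0.0301
gripper_force: 25.0
```

apply_moves([
  {"dp":[0,-0.0005,0],"yaw":0},
  {"dp":[0,-0.001,0],"yaw":0},
  {"dp":[0,-0.001,0],"yaw":0},
])

```text
time_s: 14.62
tcp_pos: [0.582, -0.0202, 0.0777]
eef_rot: [-179.9, 0.0, -93.4]
contact_force: [-4.8, 5.1, 13.0]
gripper_width: 0.0298
gripper_force: 25.0
```

apply_moves([
  {"dp":[0,0.0005,0.001],"yaw":0},
  {"dp":[0,0.0005,0.001],"yaw":0},
  {"dp":[0,0.0005,0.001],"yaw":0},
  {"dp":[0,0.0005,0.001],"yaw":0},
  {"dp":[0,0.0005,0.02],"yaw":0},
  {"dp":[0,0.0005,0.05],"yaw":0},
  {"dp":[0,0.0005,0.09],"yaw":0},
  {"dp":[0,0,0.11],"yaw":0},
  {"dp":[0,0,0.11],"yaw":0},
  {"dp":[0,0,0.11],"yaw":0},
], grip=-0.15)

```text
time_s: 15.45
tcp_pos: [0.5822, -0.0206, 0.1874]
eef_rot: [-179.8, 0.1, -93.4]
contact_force: [-1.2, -0.2, -1.2]
gripper_width: 0.0507
gripper_force: 0.0
```

Run:
```python
from h import *
c=cap('wrist');print(c['s']['tcp_pos'],c['s']['contact_force']);save('w7',c);P=cloud(c);X,Y,Z=P[...,0],P[...,1],P[...,2]
Q=P[(Z>.075)&(Z<.1)&(np.hypot(X-.581,Y+.030)<.03)]
if len(Q)>20: print(len(Q),cv2.minAreaRect((Q[:,:2]*1000).astype(np.float32)),np.median(Q[:,2]))
```

```text
[ 0.58224769 -0.02062079  0.18740444] [-1.15096917 -0.2472245  -1.19445041]
1676 ((581.16748046875, -30.251296997070312), (24.89594841003418, 30.506832122802734), 87.41793823242188) 0.08873052118218133
```

View pics/w7.png

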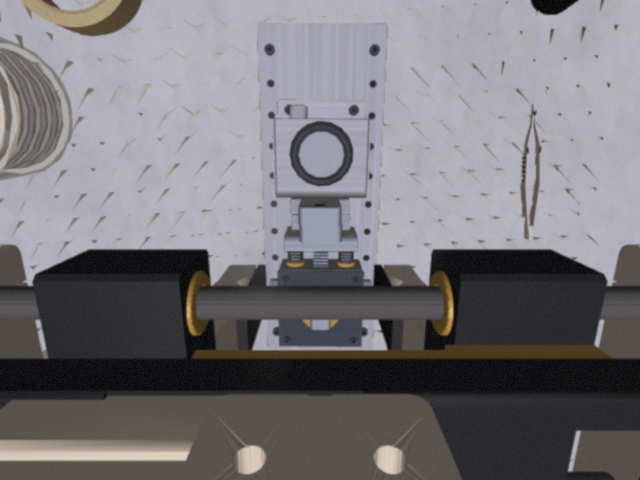

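Both plates stand together at (320,220), square and at equal heights. The handle is next.

apply_moves([
  {"dp":[-0.01,-0.039,0],"yaw":-2},
  {"dp":[-0.0195,-0.078,0],"yaw":-4},
  {"dp":[-0.029,-0.117,0],"yaw":-6},
  {"dp":[-0.039,-0.155,0],"yaw":-8},
  {"dp":[-0.049,-0.194,0],"yaw":-10},
  {"dp":[-0.0587,-0.233,0],"yaw":-12},
  {"dp":[-0.0685,-0.272,0],"yaw":-13.5},
  {"dp":[-0.078,-0.311,0],"yaw":-13.5},
  {"dp":[-0.088,-0.3495,0],"yaw":-13.5},
  {"dp":[-0.088,-0.3495,-0.01],"yaw":-13.5},
  {"dp":[-0.088,-0.3495,-0.04],"yaw":-13.5},
  {"dp":[-0.088,-0.3495,-0.075],"yaw":-13.5},
  {"dp":[-0.088,-0.3495,-0.105],"yaw":-13.5},
  {"dp":[-0.088,-0.3495,-0.125],"yaw":-13.5},
  {"dp":[-0.088,-0.3495,-0.1345],"yaw":-13.5},
  {"dp":[-0.088,-0.3495,-0.1345],"yaw":-13.5},
  {"dp":[-0.088,-0.3495,-0.1345],"yaw":-13.5},
])

```text
time_s: 16.92
tcp_pos: [0.4934, -0.3702, 0.0511]
eef_rot: [179.9, -0.0, -106.9]
contact_force: [0.7, -0.1, 0.0]
gripper_width: 0.0503
gripper_force: 0.0
```

apply_moves([
  {"dp":[0,0,0],"yaw":0},
  {"dp":[0,0,0],"yaw":0},
  {"dp":[0,0,0],"yaw":0},
  {"dp":[0,0,0],"yaw":0},
  {"dp":[0,0,0],"yaw":0},
  {"dp":[0,0,0],"yaw":0},
  {"dp":[0,0,0],"yaw":0},
  {"dp":[0,0,0],"yaw":0},
], grip=1, squeeze=55)

```text
time_s: 17.58
tcp_pos: [0.4939, -0.3703, 0.0519]
eef_rot: [-180.0, -0.0, -106.9]
contact_force: [0.2, 1.1, 3.0]
gripper_width: 0.0138
gripper_force: 55.0
```

apply_moves([
  {"dp":[0,0,0.02],"yaw":0},
  {"dp":[0,0,0.05],"yaw":0},
  {"dp":[0.002,0.01,0.09],"yaw":2},
  {"dp":[0.008,0.037,0.11],"yaw":4},
  {"dp":[0.0155,0.071,0.13],"yaw":6},
  {"dp":[0.024,0.11,0.14],"yaw":8},
  {"dp":[0.0325,0.149,0.14],"yaw":10},
  {"dp":[0.041,0.188,0.14],"yaw":12},
  {"dp":[0.05,0.228,0.14],"yaw":13.5},
  {"dp":[0.0585,0.267,0.14],"yaw":13.5},
  {"dp":[0.067,0.307,0.14],"yaw":13.5},
  {"dp":[0.0757,0.346,0.14],"yaw":13.5},
  {"dp":[0.084,0.384,0.14],"yaw":13.5},
  {"dp":[0.0905,0.413,0.14],"yaw":13.5},
  {"dp":[0.0925,0.423,0.12],"yaw":13.5},
  {"dp":[0.0925,0.423,0.1],"yaw":13.5},
  {"dp":[0.0925,0.423,0.09],"yaw":13.5},
  {"dp":[0.0925,0.423,0.09],"yaw":13.5},
  {"dp":[0.0925,0.423,0.09],"yaw":13.5},
])

```text
time_s: 19.17
tcp_pos: [0.5857, 0.0521, 0.1412]
eef_rot: [179.9, -0.1, -93.4]
contact_force: [0.3, 0.1, -1.2]
gripper_width: 0.014
gripper_force: 55.0
```

Run:
```python
from h import *
c=cap('scene');s=c['s'];print(s['tcp_pos'],s['eef_rot'],s['contact_force'],s['moment'])
im=c['image'][190:290,240:400];cv2.imwrite('pics/s8.png',cv2.cvtColor(cv2.resize(im,None,fx=5,fy=5,interpolation=cv2.INTER_CUBIC),cv2.COLOR_RGB2BGR))
```

```text
[0.58573165 0.05210875 0.14120963] [ 1.79912221e+02 -5.97203285e-02 -9.34275159e+01] [ 0.26673734  0.13972817 -1.18196437] [0.04479031 0.02819993 0.0351848 ]
```

View pics/s8.png

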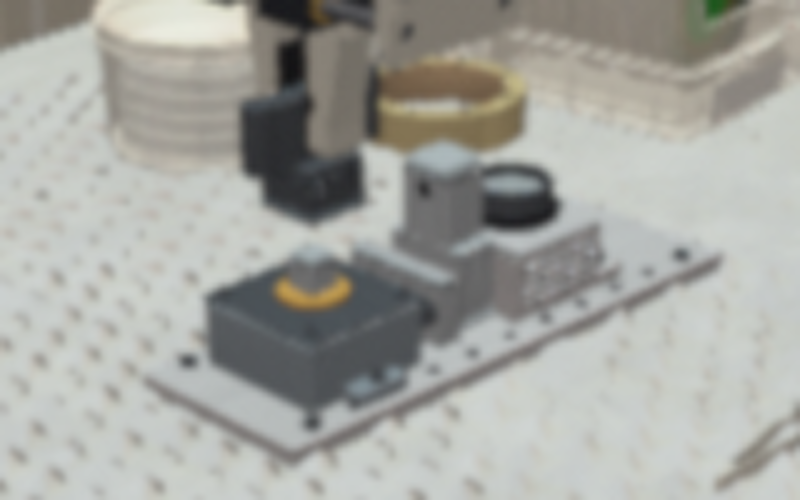

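The handle hub at (312,185) is directly above the spindle at (312,258). Lowering it.

apply_moves([
  {"dp":[0,0,-0.012],"yaw":0},
  {"dp":[0,0,-0.02],"yaw":0},
  {"dp":[0,0,-0.025],"yaw":0},
  {"dp":[0,0,-0.029],"yaw":0},
  {"dp":[0,0,-0.031],"yaw":0},
  {"dp":[0,0,-0.031],"yaw":0},
  {"dp":[0,0,-0.031],"yaw":0},
])

```text
time_s: 19.8
tcp_pos: [0.5863, 0.0527, 0.1108]
eef_rot: [-180.0, -0.0, -93.4]
contact_force: [-0.9, 0.2, -1.4]
gripper_width: 0.0138
gripper_force: 55.0
```

```bash
python3 -c "
from h import *
s=get_state();print(s['tcp_pos'],s['contact_force'],s['moment'])"
```

```text
[0.58632142 0.05271649 0.11080825] [-0.92431235  0.21324671 -1.42771089] [-0.03299875  0.11482727 -0.01849746]
```

Nothing touches so far, so I'll lower it down to the bush.

apply_moves([
  {"dp":[0,0,-0.004],"yaw":0},
  {"dp":[0,0,-0.007],"yaw":0},
  {"dp":[0,0,-0.009],"yaw":0},
  {"dp":[0,0,-0.01],"yaw":0},
  {"dp":[0,0,-0.01],"yaw":0},
  {"dp":[0,0,-0.01],"yaw":0},
])

```text
time_s: 20.3
tcp_pos: [0.5861, 0.0528, 0.1019]
eef_rot: [-180.0, -0.0, -93.4]
contact_force: [-5.5, 0.8, 10.8]
gripper_width: 0.0136
gripper_force: 55.0
```

```bash
python3 -c "
from h import *
s=get_state();print(s['tcp_pos'],s['contact_force'],s['moment'],s['joints'])"
```

```text
[0.58611784 0.05279715 0.10186932] [-5.51540509  0.84200496 10.84219324] [ 0.26225775  2.16977268 -0.02182275] [ 2.41812608e+01  2.01793029e+01 -2.10634991e+01  2.65356413e-02
 -4.87349751e+01 -2.75723680e+01]
```

Fully seated, with the underside at 50 mm. Now turn clockwise.

apply_moves([
  {"dp":[0,0,0.0006],"yaw":-3},
  {"dp":[0,0,0.0006],"yaw":-7},
  {"dp":[0,0,0.0006],"yaw":-11},
  {"dp":[0,0,0.0006],"yaw":-15},
  {"dp":[0,0,0.0006],"yaw":-19},
  {"dp":[0,0,0.0006],"yaw":-22},
  {"dp":[0,0,0.0006],"yaw":-24},
  {"dp":[0,0,0.0006],"yaw":-24},
  {"dp":[0,0,0.0006],"yaw":-24},
])

```text
time_s: 21.05
tcp_pos: [0.5867, 0.0527, 0.1019]
eef_rot: [-179.9, 0.0, -117.3]
contact_force: [-0.2, -1.1, 5.7]
gripper_width: 0.014
gripper_force: 55.0
```

```bash
python3 -c "
from h import *
s=get_state();print(s['tcp_pos'],s['contact_force'],s['moment'],s['eef_rot'])"
```

```text
[0.58665505 0.05273729 0.10188319] [-0.17336321 -1.05908142  5.65818613] [-0.39079484  0.44796673 -0.00828442] [-1.79936575e+02  2.86594559e-02 -1.17314525e+02]
```

apply_moves([
  {"dp":[0,0,0],"yaw":-3},
  {"dp":[0,0,0],"yaw":-6},
  {"dp":[0,0,0],"yaw":-8},
  {"dp":[0,0,0],"yaw":-8},
  {"dp":[0,0,0],"yaw":-8},
])

```text
time_s: 21.47
tcp_pos: [0.5867, 0.0527, 0.1019]
eef_rot: [-179.9, 0.0, -125.3]
contact_force: [-0.8, -1.0, 6.1]
gripper_width: 0.0133
gripper_force: 55.0
```

```bash
python3 -c "
from h import *
for i in range(3):
  c=cap('wrist');s=c['s'];print(s['contact_force'],s['moment'],s['eef_rot'][2])
P=cloud(c);save('w9',c)
"
```

```text
[-0.78625978 -1.00805819  6.10660969] [-0.40525499  0.3105455  -0.00823793] -125.30781215150562
[-1.27244501 -1.19620838  4.49037146] [-0.40670125  0.40958069  0.03589491] -125.29756016043297
[-0.57563529 -0.27488405  5.5576305 ] [-0.34520378  0.3931876  -0.02307374] -125.29753677273257
```

apply_moves([
  {"dp":[0,0,0],"yaw":-2},
  {"dp":[0,0,0],"yaw":-4},
  {"dp":[0,0,0],"yaw":-4},
  {"dp":[0,0,0],"yaw":-4},
])

```text
time_s: 21.95
tcp_pos: [0.5867, 0.0527, 0.1019]
eef_rot: [-179.9, 0.0, -129.3]
contact_force: [-0.6, -1.4, 5.9]
gripper_width: 0.0136
gripper_force: 55.0
```

```bash
python3 -c "
from h import *
for i in range(3):
  c=cap('scene');s=c['s'];print(s['contact_force'],s['moment'],s['eef_rot'][2])
im=c['image'][190:290,240:400];cv2.imwrite('pics/s9.png',cv2.cvtColor(cv2.resize(im,None,fx=5,fy=5,interpolation=cv2.INTER_CUBIC),cv2.COLOR_RGB2BGR))
"
```

```text
[-0.63416821 -1.41087279  5.94665901] [-0.3137383   0.35905041  0.004249  ] -129.30456111452096
[-0.66190093 -0.04620588  5.42748312] [-0.43486614  0.3773425  -0.01213138] -129.2978472540991
[-0.03590325 -1.0886142   5.13273168] [-0.33956529  0.38368314 -0.00372992] -129.29727479250056
```

View pics/s9.png

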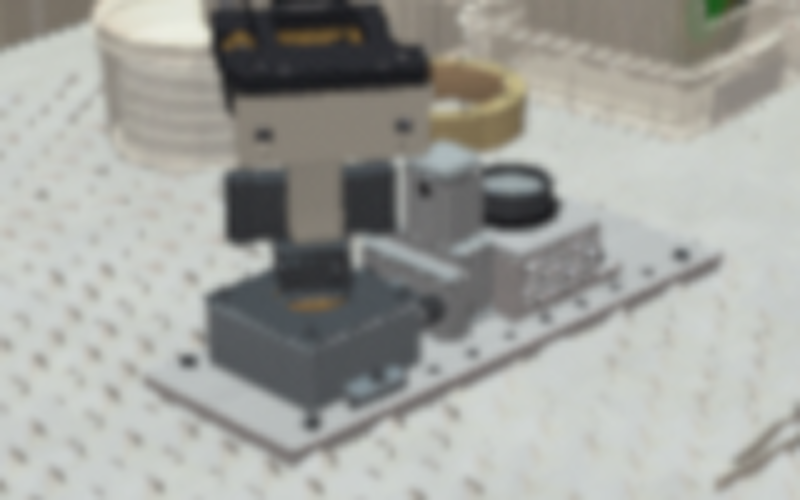

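The jaw has advanced towards the stack: its near edge at about (465,290) is still just short of the plates. I'll continue in small steps.

apply_moves([
  {"dp":[0,0,0],"yaw":-1.5},
  {"dp":[0,0,0],"yaw":-3},
  {"dp":[0,0,0],"yaw":-3},
  {"dp":[0,0,0],"yaw":-3},
])

```text
time_s: 22.43
tcp_pos: [0.5867, 0.0527, 0.1019]
eef_rot: [-179.9, 0.0, -132.3]
contact_force: [-0.5, -0.4, 5.9]
gripper_width: 0.0136
gripper_force: 55.0
```

```bash
python3 -c "
from h import *
s=get_state();print(s['contact_force'],s['moment'],s['eef_rot'][2])"
```

```text
[-0.53734063 -0.41351774  5.91605139] [-0.40617308  0.29361031  0.02905788] -132.29469102768823
```

apply_moves([
  {"dp":[0,0,0],"yaw":-1.5},
  {"dp":[0,0,0],"yaw":-3},
  {"dp":[0,0,0],"yaw":-3},
  {"dp":[0,0,0],"yaw":-3},
])

```text
time_s: 22.77
tcp_pos: [0.5867, 0.0527, 0.1019]
eef_rot: [-179.9, 0.0, -135.3]
contact_force: [-0.1, -1.0, 5.4]
gripper_width: 0.0139
gripper_force: 55.0
```

```bash
python3 -c "
from h import *
s=get_state();print(s['contact_force'],s['moment'],s['eef_rot'][2],s['joint_torque'])"
```

```text
[-0.14868419 -0.97559243  5.40021755] [-0.43952217  0.30974983  0.18464682] -135.2748086586462 [  0.45585757 -49.0039587   22.26698577   4.55490321   0.38408848
  -0.33772672]
```

Bite felt: Mz has risen to 0.18 Nm. I'll tighten a little more.

apply_moves([
  {"dp":[0,0,0],"yaw":-1},
  {"dp":[0,0,0],"yaw":-1.5},
  {"dp":[0,0,0],"yaw":-1.5},
  {"dp":[0,0,0],"yaw":-1.5},
], squeeze=60)

```text
time_s: 23.1
tcp_pos: [0.5867, 0.0527, 0.1019]
eef_rot: [-179.9, 0.0, -136.7]
contact_force: [-0.7, -2.6, 5.1]
gripper_width: 0.0138
gripper_force: 60.1
```

```bash
python3 -c "
from h import *
s=get_state();print(s['contact_force'],s['moment'],s['eef_rot'][2])"
```

```text
[-0.72565005 -2.55344276  5.09201888] [-0.442297    0.37456641  0.40123757] -136.7496313165407
```

apply_moves([
  {"dp":[0,0,0],"yaw":-0.5},
  {"dp":[0,0,0],"yaw":-1},
  {"dp":[0,0,0],"yaw":-1},
  {"dp":[0,0,0],"yaw":-1},
  {"dp":[0,0,0],"yaw":-1},
  {"dp":[0,0,0],"yaw":-1},
])

```text
time_s: 23.6
tcp_pos: [0.5867, 0.0527, 0.1019]
eef_rot: [-179.9, 0.0, -137.7]
contact_force: [-0.8, -1.2, 5.1]
gripper_width: 0.0134
gripper_force: 60.1
```

```bash
python3 -c "
from h import *
for i in range(4):
  c=cap('scene');s=c['s'];print(s['moment'][2],s['eef_rot'][2])
im=c['image'][190:290,240:400];cv2.imwrite('pics/s10.png',cv2.cvtColor(cv2.resize(im,None,fx=5,fy=5,interpolation=cv2.INTER_CUBIC),cv2.COLOR_RGB2BGR))
c=cap('top');P=cloud(c);X,Y,Z=P[...,0],P[...,1],P[...,2]
for n,u,v in(('loupe',411,325),('va',214,154),('vb',234,165)):print(n,P[v,u].round(3))
"
```

```text
0.5099679113283562 -137.73739103425612
0.5229732836139326 -137.7438498569736
0.5543107423337419 -137.73536190713412
0.4776246817925282 -137.74025238499598
loupe [ 0.386 -0.189  0.03 ]
va [0.762 0.242 0.06 ]
vb [0.737 0.197 0.059]
```

View pics/s10.png

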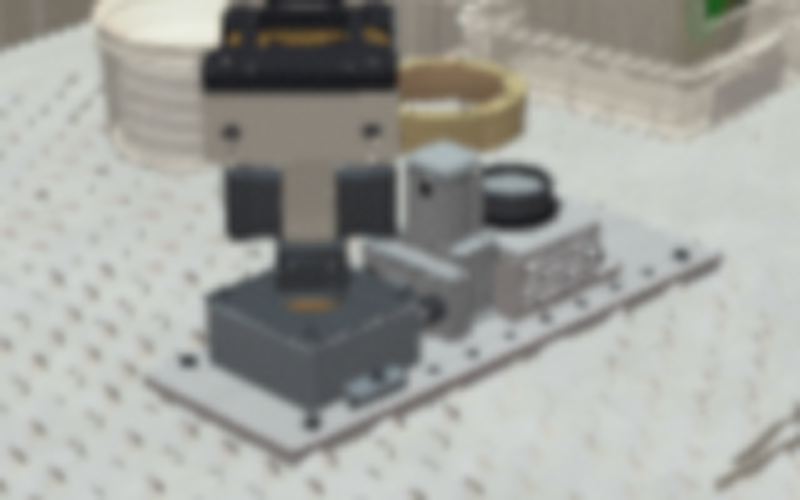

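The jaw at (420,290) is pressed on the upright stack, the torque holds steady at about 0.5 Nm (about 30 N), and the handle is down on the bush. Handing in.

```bash
python3 -c "
from h import *
print(r.close_job())"
```

```text
the job is handed in; nothing more can be done
None
```

The job is handed in at about 24 s: two plates stand square in the gap, the handle is down on the bush, and the gripper is still holding the jaw on the stack with about 30 N (0.5 Nm at the handle).

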